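# Balance two tube carriers for the centrifuge

### The job

The two tube carriers on the bench balance are to go into the centrifuge together, but one side is too heavy: move a tube across so that both sides weigh the same and the balance, left to itself, sits level. Every tube must be pushed fully home, down to the floor of its well. The balance is delicate: never press or pull on it with more than 18 N, and leave the other things on the bench where they are.

Things in the scene. Friction and masses are not known exactly. Their poses are not given: they have to be found in the camera images.
- tube_full_mid (a point): Full tube, ORANGE cap, 66 g: weighs as much as three blue ones. 115 mm tall: body 29 mm across, foot tapered over the lowest 16 mm to 14 mm across, ribbed screw cap 33 mm across over the top 22 mm. The point is on its axis half-way up, 57.5 mm above the foot. It stands upright in a well of one carrier; fully home, this point is 57.5 mm above the well's floor.
- tube_a_mid (a point): Part-filled tube, BLUE cap, 22 g (three alike). 115 mm tall: body 29 mm across, foot tapered over the lowest 16 mm to 14 mm across, ribbed screw cap 33 mm across over the top 22 mm. The point is on its axis half-way up, 57.5 mm above the foot. It stands upright in a well of one carrier; fully home, this point is 57.5 mm above the well's floor.
- tube_b_mid (a point): Part-filled tube, BLUE cap, 22 g (three alike). 115 mm tall: body 29 mm across, foot tapered over the lowest 16 mm to 14 mm across, ribbed screw cap 33 mm across over the top 22 mm. The point is on its axis half-way up, 57.5 mm above the foot. It stands upright in a well of one carrier; fully home, this point is 57.5 mm above the well's floor.
- tube_c_mid (a point): Part-filled tube, BLUE cap, 22 g (three alike). 115 mm tall: body 29 mm across, foot tapered over the lowest 16 mm to 14 mm across, ribbed screw cap 33 mm across over the top 22 mm. The point is on its axis half-way up, 57.5 mm above the foot. It stands upright in a well of one carrier; fully home, this point is 57.5 mm above the well's floor.
- well_left_1 (a point): Centre of the floor of the well nearest the robot in the carrier on the left pan (towards +y). The carrier, a dark blue block 134 mm long (roughly along x), 48 wide, 40 high, is fixed on the round steel pan. Its three wells are 44 mm apart in a row, each 31 mm across and 34 mm deep, so the block's top is 34 mm above this point, which moves with the pan.
- well_left_2 (a point): Centre of the floor of the well in the middle in the carrier on the left pan (towards +y). On the outer side of each well (away from the balance's middle) a steel spring finger, reaching 10 mm above the block, presses on the tube 20 mm above the well floor: a tube just let go in the mouth stays 10 to 18 mm proud.
- well_left_3 (a point): Centre of the floor of the well farthest from the robot in the carrier on the left pan (towards +y). Because of the spring finger it takes some 2 to 7 N to push a tube home or to pull it out, over the last 15 mm; two tubes start in each carrier, in wells that vary, and one well of each is free.
- well_right_1 (a point): Centre of the floor of the well nearest the robot in the carrier on the right pan (towards -y). Like well_left_1, 2, 3.
- well_right_2 (a point): Centre of the floor of the well in the middle in the carrier on the right pan (towards -y). Like well_left_1, 2, 3.
- well_right_3 (a point): Centre of the floor of the well farthest from the robot in the carrier on the right pan (towards -y). Like well_left_1, 2, 3.
- beam (a joint): Tilt of the balance beam (rad), 0 = level; positive: left pan (+y) up, right pan down. 15 g of difference, or any push or pull on a pan, tips it until the lower pan sits on the rubber tip of its arrest screw; the two screws are set by hand, each to another height, and do not give. Let go, it settles in about 2 s. An orange needle before the white index plate between the pans shows it too.
- balance: The balance's fixed ivory housing, 150 x 320 x 44 mm: origin under its centre on the bench, x axis away from the robot, y axis from right pan to left pan. Pans 150 mm across, 120 mm either side of the centre, stay horizontal; level, their tops are at 75 mm, and each can sink below that (at most 11 mm) until its arrest screw, hidden under it, stops it. The index plate between them (66 mm along y) is 165 mm high.
- dishes_yellow_mid (a point): Bystander, to be left alone: a short stack of three round dishes, 91 mm across and 44 mm high, yellow inside. The point is its centre, 22 mm above its base.
- dishes_red_mid (a point): Bystander, to be left alone: a stack of four round dishes, 91 mm across and 59 mm high, red, orange and yellow inside. The point is its centre, 30 mm above its base.
- wash_bottle_mid (a point): Bystander, to be left alone: a white wash bottle, 66 mm across and 158 mm high, with a red cap and a bent red spout that rises to 208 mm. The point is its centre, 69 mm above its base.
- beaker_mid (a point): Bystander, to be left alone: a glass beaker, 72 mm across and 90 mm high. The point is its centre, 45 mm above its base.
- reagent_mid (a point): Bystander, to be left alone: an amber glass jar, 60 mm across and 120 mm high, black cap. The point is its centre, 60 mm above its base.
- timer_mid (a point): Bystander, to be left alone: a grey bench timer, 30 x 75 x 55 mm. The point is its centre, 28 mm above its base.
Not all that is in view belongs to the job. What is shaped like the part that bears tube_a_mid but purple or turquoise is not meant.

How it is judged:
At the end, for the whole second after the job is handed in: All four tubes stand fully home in wells of the two carriers (centre 55 to 59 mm above the well floor, within 5 mm of the row of wells), and the beam is level within 0.022 rad and at rest (under 0.05 rad/s) (((z of tube_full_mid in the frame of well_left_2 between 0.055 and 0.059 m and y of tube_full_mid in the frame of well_left_2 between -0.005 and 0.005 m and x of tube_full_mid in the frame of well_left_2 between -0.05 and 0.05 m) or (z of tube_full_mid in the frame of well_right_2 between 0.055 and 0.059 m and y of tube_full_mid in the frame of well_right_2 between -0.005 and 0.005 m and x of tube_full_mid in the frame of well_right_2 between -0.05 and 0.05 m)) and ((z of tube_a_mid in the frame of well_left_2 between 0.055 and 0.059 m and y of tube_a_mid in the frame of well_left_2 between -0.005 and 0.005 m and x of tube_a_mid in the frame of well_left_2 between -0.05 and 0.05 m) or (z of tube_a_mid in the frame of well_right_2 between 0.055 and 0.059 m and y of tube_a_mid in the frame of well_right_2 between -0.005 and 0.005 m and x of tube_a_mid in the frame of well_right_2 between -0.05 and 0.05 m)) and ((z of tube_b_mid in the frame of well_left_2 between 0.055 and 0.059 m and y of tube_b_mid in the frame of well_left_2 between -0.005 and 0.005 m and x of tube_b_mid in the frame of well_left_2 between -0.05 and 0.05 m) or (z of tube_b_mid in the frame of well_right_2 between 0.055 and 0.059 m and y of tube_b_mid in the frame of well_right_2 between -0.005 and 0.005 m and x of tube_b_mid in the frame of well_right_2 between -0.05 and 0.05 m)) and ((z of tube_c_mid in the frame of well_left_2 between 0.055 and 0.059 m and y of tube_c_mid in the frame of well_left_2 between -0.005 and 0.005 m and x of tube_c_mid in the frame of well_left_2 between -0.05 and 0.05 m) or (z of tube_c_mid in the frame of well_right_2 between 0.055 and 0.059 m and y of tube_c_mid in the frame of well_right_2 between -0.005 and 0.005 m and x of tube_c_mid in the frame of well_right_2 between -0.05 and 0.05 m)) and value of joint beam between -0.022 and 0.022 rad and velocity of joint beam between -0.05 and 0.05 rad/s); the robot touches nothing.
It fails at once if the balance (housing, beam, pans, carriers) is loaded with more than 18 N by a tube (on a well floor, or on the block of a carrier) or by the robot (contact force between any of tube_full, tube_a, tube_b, tube_c and seat_left above 18 N or contact force between any of tube_full, tube_a, tube_b, tube_c and seat_right above 18 N or contact force between any of tube_full, tube_a, tube_b, tube_c and carrier_left above 18 N or contact force between any of tube_full, tube_a, tube_b, tube_c and carrier_right above 18 N or contact force between any of the fingers, the arm and balance above 18 N).
It fails at once if a bystander is shifted by more than 25 mm (distance of any of dishes_yellow_mid, dishes_red_mid, wash_bottle_mid, beaker_mid, reagent_mid, timer_mid from where it was at the start of the episode above 0.025 m).
It also fails if it takes over 61 s, if anything falls off the work surface, if the arm or the gripper's body presses on something with over 40 N, if the wrist force passes 120 N, or if a joint passes its speed limit or range.

### The arm

A 6-joint arm with a two-finger parallel gripper is mounted at the origin on the work surface. World frame = base frame: x ahead of the robot, y to its left, z up, the work surface at z = 0. Lengths are in m, angles in rad, forces in N, time in s.
With the tool pointing down it reaches from about 0.375 to 0.9 m from the base axis. Payload 3.1 kg.
Tool frame: the origin (TCP) lies midway between the tips of the shut fingers; the grasp point (between the pads) lies 19 mm behind it (manip.hold_point_z is the distance from the TCP to the grasp point, in m); x points along the fingers, y is the direction in which the jaws open and shut, and the axes are right-handed (so a half turn about x gives the same grasp; the last joint's range is limited). The gripper opens to 85 mm and grips with 20 to 120 N. Pads are 22 mm wide; open, the fingers measure 114 mm over their backs; the gripper's body (76 mm by 85 mm) begins 54 mm behind the grasp point. The pads swing forward as they close: fully open they stand 13 mm farther back than shut.
Start: joints at [-1.391, 0.527, 1.433, -0, 1.181, -0.178], TCP at [0.219, -0.585, 0.231] pointing down, gripper open.
Joint ranges: [-3.08, 3.08], [-0.75, 2.2], [0.22, 2.44], [-1.43, 4.57], [0, 2.65], [-2.85, 2.85]. Speed limits (rad/s): [2.79, 2.79, 3.14, 3.14, 3.14, 3.14].

### API

Orientations are given as a unit quaternion [x, y, z, w].
In Python, from station import manip, snapshot gives the robot as it stands.
- The arm moves only by the tool play_rows, never from a script. Its argument "series" is a list of rows, each a list of 4 numbers: the shift along the tool's x, y, z in m, then the turn about the tool's x in degrees. In form: [[tx, ty, tz, spin], ...]. A call has 1 to 20 rows; each row is the pose to reach, as a shift and turn from the pose measured when the call began, along the tool's axes at that moment; what a row does not reach only later rows make up. A row lasts 1/10 s, in which the tool goes at most 50 mm and 8.59 degrees, less where a joint would pass 70% of its speed; a pose out of reach is approached as far as the arm can. A call with a gripper value outside its range is refused whole. "claw" is the opening in per cent of the stroke, from 0 (shut) to 100 (fully open), set as the call begins (left out, the last holds). The fingers move at their own pace and stop on an object; "force" is the grip in N (left out, the last holds). Time passes only in rows, so rows that repeat a pose let the fingers close. It gives the time, the measured TCP pose, the force and the opening at its end, in the units of the state.
- manip.sense(): the state, without advancing time (a new reading comes with each control period).
- snapshot(name): name is "scene" or "top" or "wrist"; returns a dict with "image" (480x640x3 uint8, blue, green, red), "depth" (480x640 float32, m along the optical axis (not along the pixel's ray), 0 where there is no reading), "fov_y" (degrees; the focal length in pixels is half the picture's height over the tangent of half this angle, whatever the lens; pixels are square), "cx", "cy" (the principal point, pixels), "R" (3x3) and "t" (3): a world point X has camera coordinates R X + t. Camera axes: x right, y down, z forward; pixel columns grow to the right and rows downward; lengths in m; the calibration is good to about 2 mm. The wrist camera is an equidistant fisheye: a pixel r from the principal point sees the ray r / f radians off the axis. A picture is of the moment at which its call begins.
- manip.sign_off(): hands the job in, once; it reports no verdict.
The state is a dict: "t": time; "q": joint angles; "qd": joint speeds; "tau": joint torques, N m; "tcp_pos": TCP position; "tool_rot": TCP orientation; "force": force on the tool from outside, world axes, zero at the start; "ft_torque": the same for the moment, N m; "finger_gap": opening from 0.0 (shut) to 1.0 (fully open).
Only numpy, scipy, OpenCV 4.12 (cv2) and the standard library are available. Lean on these libraries where they do the work, as an engineer would, in place of code of your own. Each camera call takes 0.05 s, during which the arm holds its last target.

## Working session

There is one attempt and no reset: what is moved stays moved. The work goes in short steps, Python scripts to look and compute and a tool call to move; the robot and the scene stay as the last step left them, time stands still between calls to the robot, and variables do not carry over. Pictures are saved under pics/ and viewed, and the job is handed in when it is done.

Besides the shell and the picture viewer there is one more tool, called after "Emit:" as name([rows], argument=value, ...), one row to a line, values as JSON. play_rows: Moves the arm, as the interface text tells. Its arguments: {"type":"object","properties":{"series":{"type":"array","items":{"type":"array","items":{"type":"number"}}},"claw":{"type":"number"},"force":{"type":"number"}},"required":["series"]}

```bash
mkdir -p pics; ls; cat > h.py <<'E'
import numpy as np, cv2
from station import manip, snapshot
def px2w(s,u,v,d=None,z=None):
    f=240/np.tan(np.radians(s['fov_y'])/2)
    R=np.array(s['R']);t=np.array(s['t'])
    r=np.array([(u-s['cx'])/f,(v-s['cy'])/f,1.0])
    c=-R.T@t; w=R.T@r
    if z is not None: return c+w*(z-c[2])/w[2]
    if d is None: d=float(s['depth'][int(round(v)),int(round(u))])
    return c+w*d
def w2px(s,X):
    f=240/np.tan(np.radians(s['fov_y'])/2)
    c=np.array(s['R'])@np.array(X)+np.array(s['t'])
    return s['cx']+f*c[0]/c[2], s['cy']+f*c[1]/c[2]
E
python3 - <<'E'
from h import *
import pickle
st=manip.sense(); print(st)
for n in ("scene","top"):
    s=snapshot(n); cv2.imwrite(f'pics/{n}0.png',s['image']); pickle.dump(s,open(f'{n}0.pkl','wb'))
    print(n,s['fov_y'],s['cx'],s['cy'],s['R'],s['t'])
E
```

```text
pics
{'t': 0.0, 'q': array([-1.39053841e+00,  5.28477170e-01,  1.43392586e+00,  1.81571116e-06,
        1.18141865e+00, -1.78489933e-01]), 'qd': array([-7.16882508e-05, -1.20445894e-03,  8.81499890e-05, -3.97298246e-04,
        5.62287980e-04, -1.09688299e-03]), 'tau': array([-6.64046675e-04, -4.42351663e+01, -1.78026170e+01, -1.87496339e-04,
        8.56473343e-03,  1.68179177e-07]), 'tcp_pos': array([ 0.21933889, -0.58446345,  0.23031939]), 'tool_rot': array([-0.69576118, -0.12694521,  0.69576138, -0.12536906]), 'force': array([ 0.70833444,  0.01300027, -0.60535833]), 'ft_torque': array([-0.00225239,  0.00357259, -0.00020395]), 'finger_gap': 1.0018998766529266}
scene 56.233329227035775 320.02320482262917 236.97265387046707 [[-0.25120894  0.96781143  0.01533299]
 [ 0.68806222  0.18969284 -0.70041917]
 [-0.68078224 -0.1654015  -0.71356702]] [ 0.10617128 -0.25345426  1.51078437]
top 49.361231246732274 318.27858169623215 239.44550955639508 [[ 0.00433532 -0.99938727  0.03473167]
 [-0.98271405 -0.01068608 -0.18482128]
 [ 0.18507918 -0.03333004 -0.98215824]] [-0.01208472  0.47448896  1.13688008]
```

View pics/scene0.png

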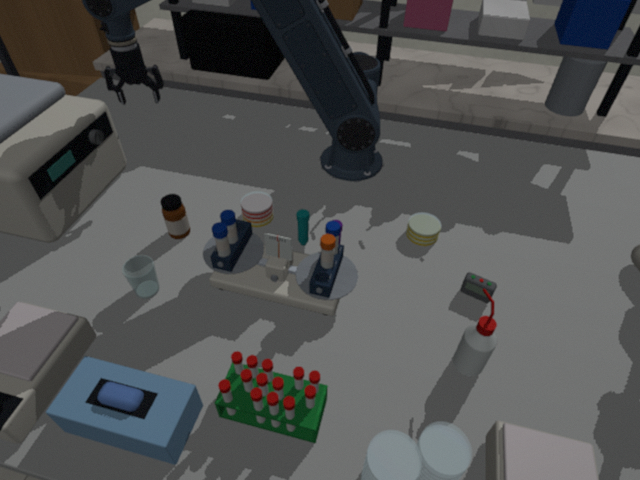

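View pics/top0.png

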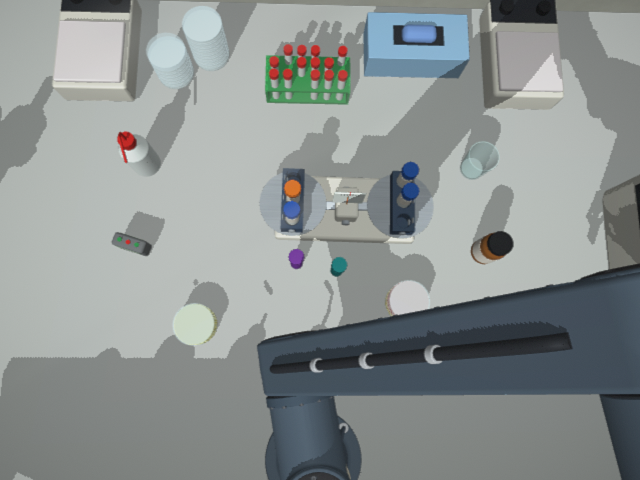

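```bash
python3 - <<'E'
from h import *
import pickle
s=pickle.load(open('top0.pkl','rb'))
im=s['image'][150:285,250:445]; cv2.imwrite('pics/topc.png',cv2.resize(im,None,fx=4,fy=4,interpolation=cv2.INTER_CUBIC))
s=pickle.load(open('scene0.pkl','rb'))
im=s['image'][190:320,190:370]; cv2.imwrite('pics/scenec.png',cv2.resize(im,None,fx=4.4,fy=4.4,interpolation=cv2.INTER_CUBIC))
E
```

```text
(no output)
```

View pics/topc.png

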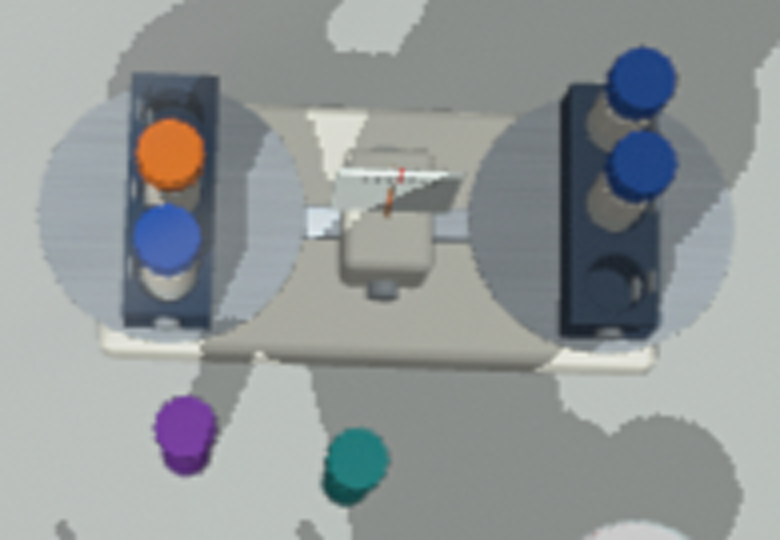

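View pics/scenec.png

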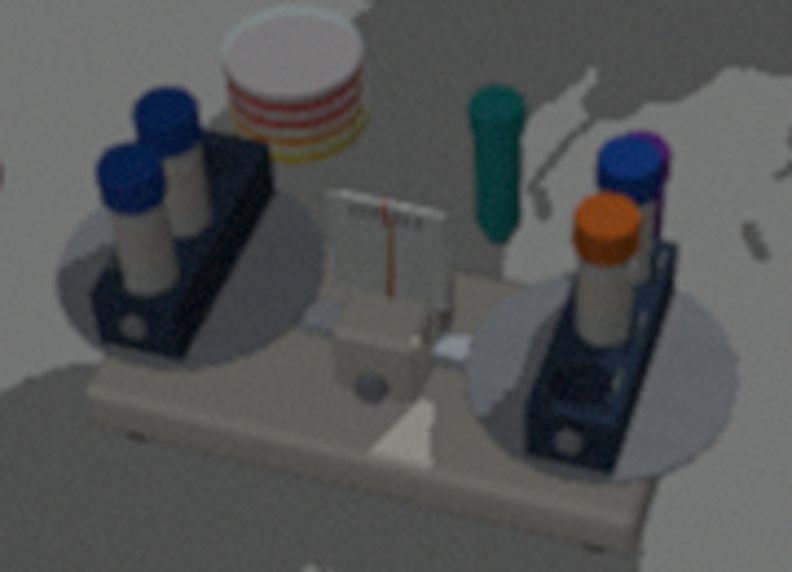

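```bash
cat >> h.py <<'E'
from scipy.spatial.transform import Rotation as Rot
def cloud(s):
    f=240/np.tan(np.radians(s['fov_y'])/2)
    d=s['depth']; v,u=np.mgrid[0:480,0:640]
    P=np.stack([(u-s['cx'])/f*d,(v-s['cy'])/f*d,d],-1)
    W=(P-np.array(s['t']))@np.array(s['R'])
    return W
def caps(s,col):
    hsv=cv2.cvtColor(s['image'],cv2.COLOR_BGR2HSV)
    h,sa,v=cv2.split(hsv)
    if col=='blue': m=(h>105)&(h<128)&(sa>150)&(v>70)
    else: m=(h>5)&(h<18)&(sa>180)&(v>100)
    return m
E
python3 - <<'E'
from h import *
import pickle
print(Rot.from_quat(manip.sense()['tool_rot']).as_matrix().round(3))
for n in('top0','scene0'):
  s=pickle.load(open(n+'.pkl','rb'));W=cloud(s)
  for c in('blue','orange'):
    m=caps(s,c).astype(np.uint8)
    k,l,stt,cen=cv2.connectedComponentsWithStats(m)
    for i in range(1,k):
      if stt[i,4]<40: continue
      P=W[(l==i)&(s['depth']>0)]
      if not(0.1<np.median(P[:,2])<0.3):continue
      zt=np.percentile(P[:,2],90)
      T=P[P[:,2]>zt-0.006]; 
      print(n,c,cen[i].round(1),stt[i],'ztop',zt.round(4),'ctr',((T.max(0)+T.min(0))/2).round(4),T.mean(0).round(4),(T.max(0)-T.min(0)).round(4))
E
```

```text
[[-0.     0.351 -0.936]
 [ 0.002 -0.936 -0.351]
 [-1.    -0.002 -0.   ]]
top0 blue [409.6 170.3] [402 162  16  17 214] ztop 0.204 ctr [ 0.5915 -0.1873  0.2019] [ 0.5908 -0.188   0.2018] [0.0314 0.0304 0.0077]
top0 blue [409.6 191. ] [401 183  18  17 219] ztop 0.2043 ctr [ 0.5474 -0.1872  0.2033] [ 0.5472 -0.1872  0.2021] [0.0315 0.0302 0.01  ]
top0 blue [289.8 206.1] [284 201  15  12 109] ztop 0.1944 ctr [0.5131 0.0513 0.1921] [0.5138 0.0537 0.1918] [0.0239 0.0279 0.0075]
top0 orange [292.1 188.2] [285 180  16  17 209] ztop 0.1936 ctr [0.5521 0.0488 0.1924] [0.5519 0.0493 0.1915] [0.0333 0.0302 0.0096]
scene0 blue [332.9 225.6] [326 221  15  10 112] ztop 0.1939 ctr [0.5117 0.0506 0.1919] [0.5126 0.0505 0.1922] [0.0309 0.031  0.006 ]
scene0 orange [327.7 238.9] [321 234  14  11 109] ztop 0.1941 ctr [0.5556 0.049  0.1919] [0.5567 0.0492 0.1922] [0.0301 0.0299 0.0071]
```

```bash
python3 - <<'E'
from h import *
import pickle
for n in('top0','scene0'):
  s=pickle.load(open(n+'.pkl','rb'));W=cloud(s)
  for nm,zc,y in(('L',.112,.05),('R',.1215,-.188)):
    m=(abs(W[...,2]-zc)<.005)&(abs(W[...,1]-y)<.045)&(abs(W[...,0]-.55)<.09)&(s['depth']>0)
    P=W[m]; r=cv2.minAreaRect((P[:,:2]*1000).astype(np.float32)); print(n,nm,len(P),r, np.median(P[:,2]).round(4))
  # cap tops
  for nm,x,y,zt in(('La',.512,.0505,.193),('Lo',.5555,.049,.193),('Rb',.547,-.187,.2025),('Rc',.591,-.187,.2025)):
    m=(abs(W[...,2]-zt)<.006)&(np.hypot(W[...,0]-x,W[...,1]-y)<.021)&(s['depth']>0)
    P=W[m]; c,rad=cv2.minEnclosingCircle((P[:,:2]*1000).astype(np.float32)); print(n,nm,len(P),np.round(c,1),round(rad,1),P[:,:2].mean(0).round(4),np.median(P[:,2]).round(4))
E
```

```text
top0 L 562 ((553.4532470703125, 50.158329010009766), (47.97413635253906, 135.36451721191406), 88.75604248046875) 0.1104
top0 R 645 ((547.631103515625, -188.76515197753906), (47.82944107055664, 134.50802612304688), 88.86747741699219) 0.1208
top0 La 209 [509.2  50.3] 17.1 [0.5086 0.0501] 0.1915
top0 Lo 211 [552.4  49.1] 17.0 [0.5524 0.0492] 0.1914
top0 Rb 218 [ 547.7 -188.7] 17.4 [ 0.5471 -0.1878] 0.2017
top0 Rc 215 [ 591.7 -189.5] 17.5 [ 0.5909 -0.1887] 0.2017
scene0 L 506 ((554.7584228515625, 49.86177062988281), (48.957340240478516, 135.8599090576172), 88.61264038085938) 0.1112
scene0 R 436 ((549.5648193359375, -189.0255126953125), (49.21180725097656, 136.9482421875), 88.46495056152344) 0.1217
scene0 La 137 [510.1  51. ] 17.4 [0.512  0.0507] 0.192
scene0 Lo 151 [554.3  48.7] 18.0 [0.556  0.0497] 0.192
scene0 Rb 136 [ 550.2 -188.4] 17.8 [ 0.5512 -0.1873] 0.2027
scene0 Rc 150 [ 593.3 -188.2] 17.8 [ 0.5953 -0.1882] 0.2025
```

```bash
cat >> h.py <<'E'
def go(x,y,z,yaw=-91.3):
    st=manip.sense(); R=Rot.from_quat(st['tool_rot']).as_matrix(); d=R.T@(np.array([x,y,z])-st['tcp_pos'])
    a=np.degrees(np.arctan2(R[1,1],R[0,1])); sp=(-(yaw-a)+180)%360-180
    print('t',round(st['t'],2),'tcp',st['tcp_pos'].round(4),'F',st['force'].round(2),'gap',round(st['finger_gap'],3),'-> row',d.round(4),round(sp,2))
E
python3 -c "
from h import *
go(.51,.051,.26)"
```

```text
t 0.1 tcp [ 0.2194 -0.5845  0.2304] F [ 0.32 -0.59 -0.91] gap 0.999 -> row [-0.0285 -0.4931 -0.4953] 21.86
```

Emit:
play_rows([
  [-0.03, -0.03, -0.03, 2],
  [-0.03, -0.493, -0.495, 21.9],
  [-0.03, -0.493, -0.495, 21.9],
  [-0.03, -0.493, -0.495, 21.9],
  [-0.03, -0.493, -0.495, 21.9],
  [-0.03, -0.493, -0.495, 21.9],
  [-0.03, -0.493, -0.495, 21.9],
  [-0.03, -0.493, -0.495, 21.9],
  [-0.03, -0.493, -0.495, 21.9],
  [-0.03, -0.493, -0.495, 21.9],
  [-0.03, -0.493, -0.495, 21.9],
  [-0.03, -0.493, -0.495, 21.9],
  [-0.03, -0.493, -0.495, 21.9],
  [-0.03, -0.493, -0.495, 21.9],
  [-0.03, -0.493, -0.495, 21.9],
  [-0.03, -0.493, -0.495, 21.9],
  [-0.03, -0.493, -0.495, 21.9],
  [-0.03, -0.493, -0.495, 21.9],
], claw=65, force=30)

```text
t: 1.9
tcp_pos: [0.5091, 0.0493, 0.2614]
tool_rot: [-0.707, 0.008, 0.708, 0.01]
force: [-0.3, -0.3, 1.0]
finger_gap: 0.648
```

```bash
python3 - <<'E'
from h import *
import pickle
go(.51,.051,.164)
for n in("wrist","top"):
    s=snapshot(n);pickle.dump(s,open(n+'1.pkl','wb'));cv2.imwrite(f'pics/{n}1.png',s['image'])
    print(s['cx'],s['cy'],s['fov_y'])
E
```

```text
t 1.9 tcp [0.5091 0.0493 0.2614] F [-0.33 -0.31  0.97] gap 0.648 -> row [ 0.0974 -0.0015 -0.001 ] -0.16
324.68976501372674 242.5202106754323 65.70646984690485
318.27858169623215 239.44550955639508 49.361231246732274
```

View pics/wrist1.png

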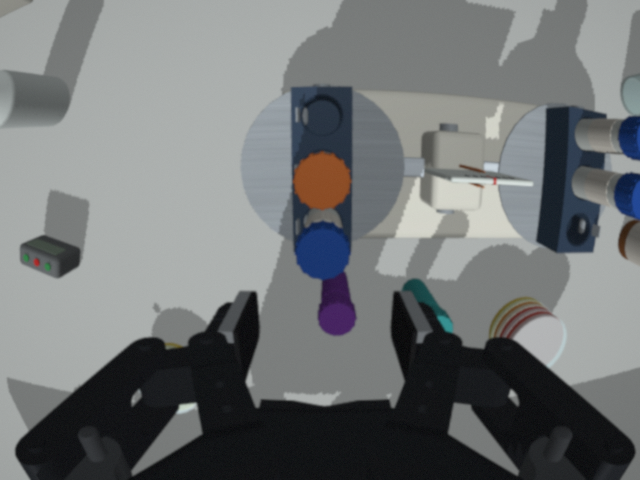

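View pics/top1.png

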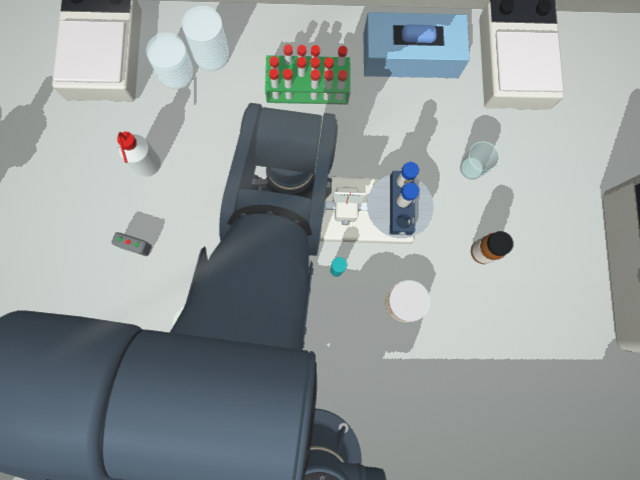

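```bash
cat >> h.py <<'E'
def fray(s,u,v,z):
    f=240/np.tan(np.radians(s['fov_y'])/2)
    du,dv=u-s['cx'],v-s['cy'];r=np.hypot(du,dv);th=r/f
    ray=np.array([du/r*np.sin(th),dv/r*np.sin(th),np.cos(th)]) if r>0 else np.array([0,0,1.])
    R=np.array(s['R']);c=-R.T@np.array(s['t']);w=R.T@ray
    return c+w*(z-c[2])/w[2]
E
python3 - <<'E'
from h import *
import pickle
s=pickle.load(open('wrist1.pkl','rb'))
for u,v,z in((323,250,.192),(322,181,.192),(322,117,.111),(579,230,.121)):print(fray(s,u,v,z).round(4), s['depth'][v,u])
m=caps(s,'blue').astype(np.uint8);k,l,stt,c=cv2.connectedComponentsWithStats(m)
for i in range(1,k):
  if stt[i,4]>200:
    print(stt[i],c[i])
E
```

```text
[0.5141 0.0514 0.192 ] 0.22323376
[0.5552 0.0509 0.192 ] 0.21155319
[0.5967 0.0505 0.111 ] 0.3092609
[ 0.5047 -0.186   0.121 ] 0.3061433
[619 124  21  35 481] [631.00623701 142.72972973]
[615 178  25  41 630] [629.60793651 199.94761905]
[ 295  222   55   58 2390] [322.45313808 250.4041841 ]
```

Emit:
play_rows([
  [0.02, -0.0015, -0.002, 0],
  [0.05, -0.0015, -0.002, 0],
  [0.08, -0.0015, -0.002, 0],
  [0.098, -0.0015, -0.002, 0],
  [0.098, -0.0015, -0.002, 0],
  [0.098, -0.0015, -0.002, 0],
  [0.098, -0.0015, -0.002, 0],
])

```text
t: 2.7
tcp_pos: [0.5123, 0.0504, 0.1648]
tool_rot: [0.708, -0.009, -0.706, -0.01]
force: [0.1, 1.0, 0.0]
finger_gap: 0.653
```

```bash
python3 - <<'E'
from h import *
go(.511,.051,.163)
s=snapshot("wrist");cv2.imwrite('pics/w2.png',s['image'])
E
```

```text
t 2.7 tcp [0.5123 0.0504 0.1648] F [0.09 1.03 0.01] gap 0.653 -> row [ 0.0018 -0.0006  0.0013] -0.24
```

View pics/w2.png

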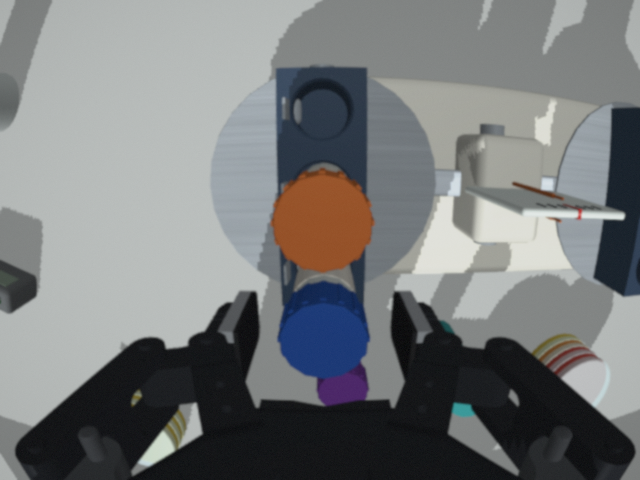

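Emit:
play_rows([
  [0.001, 0, 0, 0],
  [0.001, 0, 0, 0],
  [0.001, 0, 0, 0],
  [0.001, 0, 0, 0],
  [0.001, 0, 0, 0],
  [0.001, 0, 0, 0],
  [0.001, 0, 0, 0],
], claw=10, force=35)

```text
t: 3.45
tcp_pos: [0.5131, 0.0505, 0.165]
tool_rot: [0.709, -0.009, -0.705, -0.01]
force: [-0.3, 0.5, 6.6]
finger_gap: 0.378
```

```bash
python3 - <<'E'
from h import *
go(.511,.051,.163)
s=snapshot("wrist");cv2.imwrite('pics/w3.png',s['image'])
E
```

```text
t 3.45 tcp [0.5131 0.0505 0.165 ] F [-0.3   0.5   6.62] gap 0.378 -> row [ 0.002  -0.0004  0.0022] -0.21
```

View pics/w3.png

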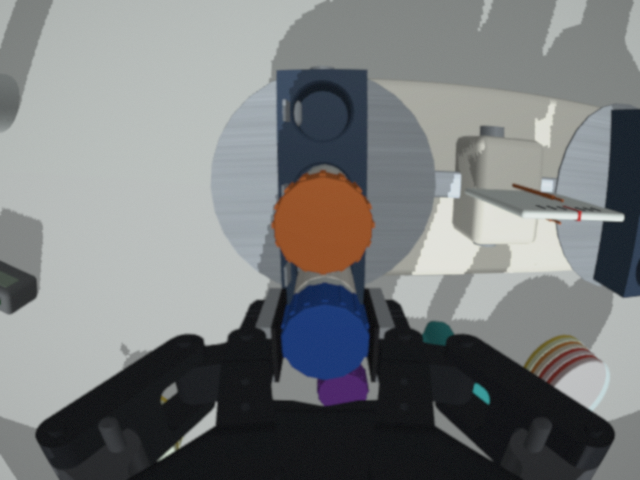

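Emit:
play_rows([
  [-0.003, 0, 0, 0],
  [-0.006, 0, 0, 0],
  [-0.009, 0, 0, 0],
  [-0.012, 0, 0, 0],
  [-0.015, 0, 0, 0],
  [-0.018, 0, 0, 0],
  [-0.021, 0, 0, 0],
  [-0.024, 0, 0, 0],
  [-0.028, 0, 0, 0],
])

```text
t: 4.4
tcp_pos: [0.5131, 0.0505, 0.1934]
tool_rot: [0.709, -0.009, -0.705, -0.01]
force: [0.4, 0.1, -0.1]
finger_gap: 0.377
```

```bash
python3 - <<'E'
from h import *
go(.512,.051,.29)
s=snapshot("wrist");cv2.imwrite('pics/w4.png',s['image'])
E
```

```text
t 4.4 tcp [0.5131 0.0505 0.1934] F [ 0.36  0.12 -0.12] gap 0.377 -> row [-0.0966 -0.0006  0.0006] -0.21
```

View pics/w4.png

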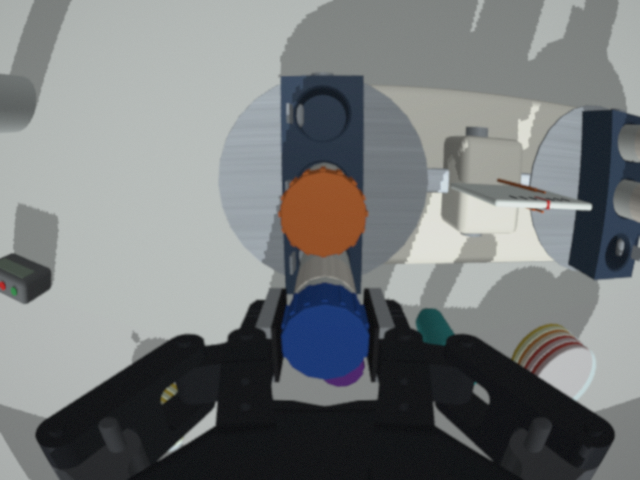

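Emit:
play_rows([
  [-0.015, 0, 0, 0],
  [-0.035, 0, 0, 0],
  [-0.06, 0, 0, 0],
  [-0.085, 0, 0, 0],
  [-0.1, 0, 0, 0],
  [-0.1, 0, 0, 0],
  [-0.1, 0, 0, 0],
  [-0.1, 0, 0, 0],
])

```text
t: 5.25
tcp_pos: [0.5121, 0.0504, 0.293]
tool_rot: [0.708, -0.009, -0.706, -0.01]
force: [0.1, -0.9, 0.1]
finger_gap: 0.375
```

```bash
python3 - <<'E'
from h import *
go(.5065,-.1875,.295)
import pickle
s=snapshot("scene");cv2.imwrite('pics/s5.png',s['image'][150:330,170:390].repeat(3,0).repeat(3,1));pickle.dump(s,open('s5.pkl','wb'))
E
```

```text
t 5.25 tcp [0.5121 0.0504 0.293 ] F [ 0.1  -0.93  0.11] gap 0.375 -> row [-0.0023  0.2379 -0.0007] -0.2
```

View pics/s5.png

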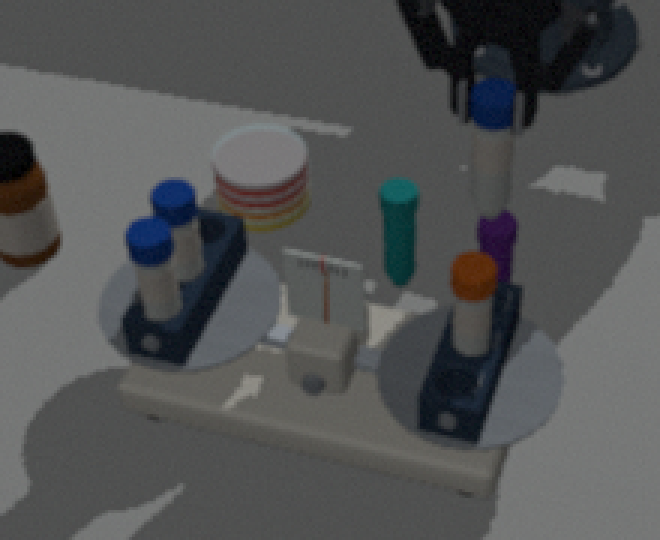

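Emit:
play_rows([
  [-0.002, 0.02, 0, 0],
  [-0.002, 0.055, 0, 0],
  [-0.002, 0.1, -0.001, 0],
  [-0.002, 0.145, -0.001, 0],
  [-0.002, 0.19, -0.001, 0],
  [-0.002, 0.22, -0.001, 0],
  [-0.002, 0.238, -0.001, 0],
  [-0.002, 0.238, -0.001, 0],
  [-0.002, 0.238, -0.001, 0],
  [-0.002, 0.238, -0.001, 0],
  [-0.002, 0.238, -0.001, 0],
])

```text
t: 6.4
tcp_pos: [0.5068, -0.186, 0.2946]
tool_rot: [0.708, -0.008, -0.706, -0.009]
force: [-0.1, 0.3, -0.1]
finger_gap: 0.376
```

```bash
python3 - <<'E'
from h import *
go(.5065,-.1875,.235)
import pickle
s=snapshot("scene");cv2.imwrite('pics/s6.png',cv2.resize(s['image'][150:330,170:390],None,fx=3.6,fy=3.3,interpolation=cv2.INTER_CUBIC));pickle.dump(s,open('s6.pkl','wb'))
s=snapshot("wrist");cv2.imwrite('pics/w6.png',s['image']);pickle.dump(s,open('w6.pkl','wb'))
E
```

```text
t 6.4 tcp [ 0.5068 -0.186   0.2946] F [-0.11  0.26 -0.1 ] gap 0.376 -> row [0.0596 0.0016 0.0005] -0.09
```

View pics/s6.png

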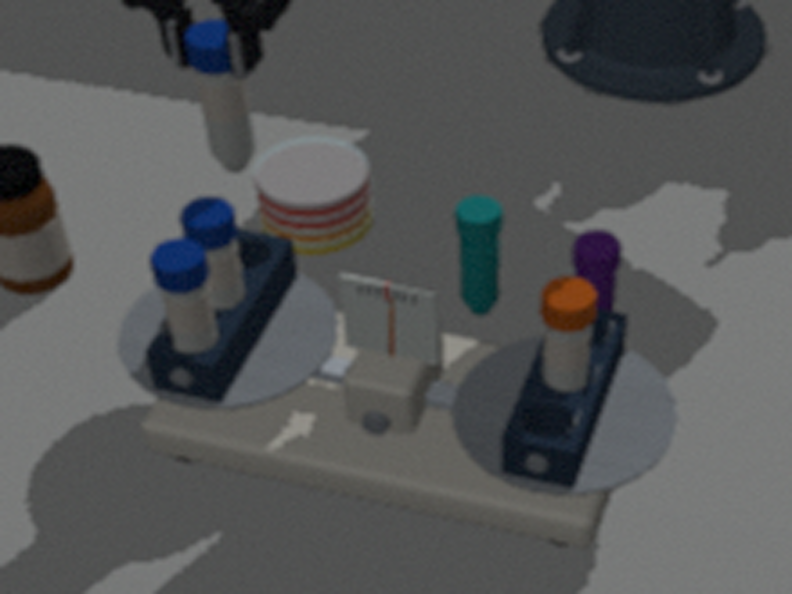

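View pics/w6.png

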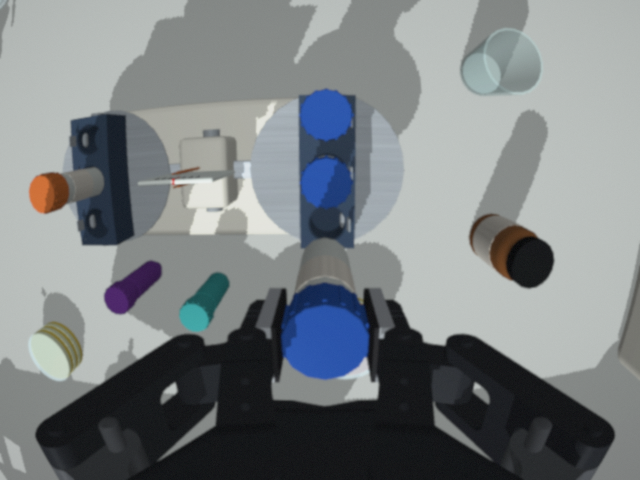

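```bash
cat >> h.py <<'E'
from scipy.optimize import least_squares
def axis(W,ok,x,y,z0,z1,r=.0145,tilt=True):
    m=ok&(W[...,2]>z0)&(W[...,2]<z1)&(np.hypot(W[...,0]-x,W[...,1]-y)<.022)
    P=W[m]; zm=(z0+z1)/2
    def f(p):
        tx,ty=(p[2],p[3]) if tilt else (0,0)
        return np.hypot(P[:,0]-p[0]-tx*(P[:,2]-zm),P[:,1]-p[1]-ty*(P[:,2]-zm))-r
    s=least_squares(f,[x,y,0,0],loss='soft_l1',f_scale=.001)
    return s.x.round(4),len(P),np.sqrt(np.mean(s.fun**2)).round(4)
E
python3 - <<'E'
from h import *
import pickle
s=pickle.load(open('s6.pkl','rb'));W=cloud(s);ok=s['depth']>0
print('held',axis(W,ok,.505,-.187,.225,.297)); print(axis(W,ok,.505,-.187,.225,.297,tilt=False))
print('Rb',axis(W,ok,.549,-.188,.135,.178)); print('Rc',axis(W,ok,.593,-.188,.135,.178)); print('Lo',axis(W,ok,.555,.049,.125,.165))
print('Rb',axis(W,ok,.549,-.188,.135,.178,tilt=False)); print('Rc',axis(W,ok,.593,-.188,.135,.178,tilt=False)); print('Lo',axis(W,ok,.555,.049,.125,.165,tilt=False))
m=ok&(np.hypot(W[...,0]-.505,W[...,1]+.187)<.02)&(W[...,2]>.15)&(W[...,2]<.35);print('foot z',np.percentile(W[m][:,2],[1,99]).round(4))
for nm,zc,y in(('L',.112,.05),('R',.1215,-.188)):
    m=(abs(W[...,2]-zc)<.005)&(abs(W[...,1]-y)<.045)&(abs(W[...,0]-.55)<.09)&ok
    P=W[m]; r=cv2.minAreaRect((P[:,:2]*1000).astype(np.float32)); print(nm,r,np.median(P[:,2]).round(4))
w=pickle.load(open('w6.pkl','rb'))
print('top caps wrist',fray(w,327,114,.2025).round(4),fray(w,327,182,.2025).round(4),'well1 mouth',fray(w,328,222,.121).round(4))
E
python3 -c "
import cv2;i=cv2.imread('pics/w6.png')[70:260,270:390];cv2.imwrite('pics/w6c.png',cv2.resize(i,None,fx=3,fy=3,interpolation=2))"
```

```text
held (array([ 0.5031, -0.1866,  0.0141, -0.0031]), 319, np.float64(0.0012))
(array([ 0.5031, -0.1866,  0.    ,  0.    ]), 319, np.float64(0.0012))
Rb (array([ 0.5483, -0.189 , -0.0106, -0.0114]), 120, np.float64(0.001))
Rc (array([ 5.923e-01, -1.897e-01,  5.000e-04, -5.200e-03]), 171, np.float64(0.0011))
Lo (array([0.5534, 0.0489, 0.012 , 0.0122]), 149, np.float64(0.001))
Rb (array([ 0.5483, -0.189 ,  0.    ,  0.    ]), 120, np.float64(0.001))
Rc (array([ 0.5923, -0.1897,  0.    ,  0.    ]), 171, np.float64(0.0011))
Lo (array([0.5535, 0.0489, 0.    , 0.    ]), 149, np.float64(0.001))
foot z [0.2132 0.3449]
L ((554.0604248046875, 49.98834228515625), (48.70536804199219, 137.57774353027344), 88.72482299804688) 0.1111
R ((547.9710693359375, -189.06297302246094), (49.76186752319336, 138.14999389648438), 88.83128356933594) 0.1217
top caps wrist [ 0.5933 -0.1884  0.2025] [ 0.5502 -0.1874  0.2025] well1 mouth [ 0.5063 -0.1877  0.121 ]
```

View pics/w6c.png

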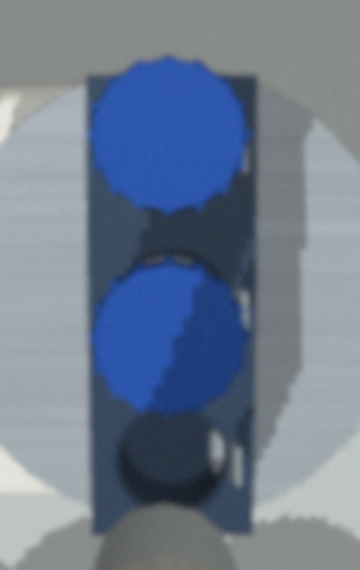

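Emit:
play_rows([
  [0.01, 0.0015, -0.0015, 0],
  [0.03, 0.0015, -0.0015, 0],
  [0.055, 0.0015, -0.0015, 0],
  [0.072, 0.0015, -0.0015, 0],
  [0.078, 0.0015, -0.0015, 0],
  [0.078, 0.0015, -0.0015, 0],
  [0.078, 0.0015, -0.0015, 0],
  [0.078, 0.0015, -0.0015, 0],
])

```text
t: 7.3
tcp_pos: [0.5094, -0.1882, 0.2177]
tool_rot: [0.709, -0.009, -0.705, -0.009]
force: [-0.6, 0.4, -0.4]
finger_gap: 0.374
```

```bash
cat > lk.py <<'E'
from h import *
import sys,pickle
n=sys.argv[1]
s=snapshot("scene");W=cloud(s);ok=s['depth']>0
cv2.imwrite(f'pics/s{n}.png',cv2.resize(s['image'][170:330,180:380],None,fx=3.8,fy=3.6,interpolation=cv2.INTER_CUBIC));pickle.dump(s,open(f's{n}.pkl','wb'))
st=manip.sense();z=st['tcp_pos'][2]
print('held',axis(W,ok,.505,-.187,max(z-.07,.13),z+.003))
print('Rb',axis(W,ok,.549,-.188,.135,.178))
for nm,x,y in(('Rb',.5485,-.188),('Rc',.5925,-.189),('Lo',.5545,.049)):
    m=ok&(np.hypot(W[...,0]-x,W[...,1]-y)<.014)&(W[...,2]>.16)&(W[...,2]<.23);print(nm,'top',np.percentile(W[m][:,2],[80,95]).round(4))
m=(abs(W[...,2]-.115)<.014)&(abs(W[...,1]+.189)<.022)&(abs(W[...,0]-.548)<.06)&ok;print('blkR',np.percentile(W[m][:,2],[50,80]).round(4))
m=(abs(W[...,2]-.115)<.014)&(abs(W[...,1]-.05)<.022)&(abs(W[...,0]-.554)<.06)&ok;print('blkL',np.percentile(W[m][:,2],[50,80]).round(4))
E
python3 lk.py 7; python3 -c "
from h import *
go(.5083,-.1875,.2)"
```

```text
held (array([ 0.5056, -0.1893,  0.0091,  0.0131]), 217, np.float64(0.0013))
Rb (array([ 0.5484, -0.189 ,  0.0213, -0.0149]), 118, np.float64(0.0012))
Rb top [0.2036 0.2045]
Rc top [0.2038 0.2047]
Lo top [0.1931 0.1941]
blkR [0.1219 0.1238]
blkL [0.1114 0.1134]
t 7.35 tcp [ 0.5093 -0.1882  0.2177] F [ 0.55 -0.62 -1.06] gap 0.371 -> row [ 0.0177 -0.0006  0.0011] -0.1
```

View pics/s7.png

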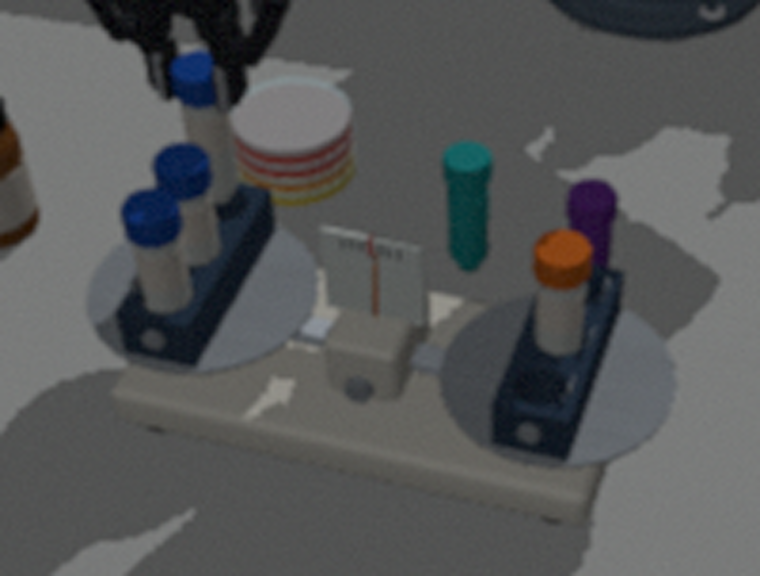

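Emit:
play_rows([
  [0.002, -0.0008, 0.001, 0],
  [0.005, -0.0008, 0.001, 0],
  [0.008, -0.0008, 0.001, 0],
  [0.011, -0.0008, 0.001, 0],
  [0.014, -0.0008, 0.001, 0],
  [0.014, -0.0008, 0.001, 0],
])

```text
t: 7.95
tcp_pos: [0.5081, -0.1872, 0.2031]
tool_rot: [0.709, -0.008, -0.705, -0.009]
force: [0.4, 0.3, -0.2]
finger_gap: 0.374
```

```bash
python3 lk.py 8; python3 -c "
from h import *
go(.5083,-.1875,.195)"
```

```text
held (array([ 0.504 , -0.1879,  0.0116,  0.0064]), 210, np.float64(0.0014))
Rb (array([ 0.5484, -0.1888,  0.0145, -0.012 ]), 117, np.float64(0.0012))
Rb top [0.2036 0.2051]
Rc top [0.2036 0.2047]
Lo top [0.193  0.1941]
blkR [0.1222 0.1239]
blkL [0.1111 0.1132]
t 8.0 tcp [ 0.5083 -0.1872  0.2034] F [-0.92 -0.22 -0.05] gap 0.368 -> row [ 0.0084  0.0003 -0.    ] -0.1
```

Emit:
play_rows([
  [0.002, 0, 0, 0],
  [0.004, 0, 0, 0],
  [0.006, 0, 0, 0],
  [0.008, 0, 0, 0],
  [0.01, 0, 0, 0],
  [0.012, 0, 0, 0],
  [0.012, 0, 0, 0],
])

```text
t: 8.7
tcp_pos: [0.5081, -0.1872, 0.191]
tool_rot: [0.709, -0.008, -0.706, -0.009]
force: [0.4, -0.0, -0.9]
finger_gap: 0.371
```

```bash
python3 lk.py 9; python3 -c "
from h import *
go(.5083,-.1875,.185)"
```

```text
held (array([ 0.5042, -0.1881, -0.0034,  0.0115]), 172, np.float64(0.0014))
Rb (array([ 0.5483, -0.1887,  0.0035, -0.0128]), 117, np.float64(0.0012))
Rb top [0.2038 0.2046]
Rc top [0.2035 0.2047]
Lo top [0.1932 0.194 ]
blkR [0.1223 0.1242]
blkL [0.1113 0.1135]
t 8.75 tcp [ 0.5082 -0.1872  0.1912] F [ 0.13  0.7  -0.18] gap 0.377 -> row [ 0.0062  0.0003 -0.    ] -0.1
```

Emit:
play_rows([
  [0.0015, 0, 0, 0],
  [0.003, 0, 0, 0],
  [0.0045, 0, 0, 0],
  [0.006, 0, 0, 0],
  [0.0075, 0, 0, 0],
  [0.0075, 0, 0, 0],
])

```text
t: 9.35
tcp_pos: [0.5082, -0.1872, 0.1835]
tool_rot: [0.709, -0.008, -0.706, -0.009]
force: [0.5, -0.0, -0.3]
finger_gap: 0.371
```

```bash
python3 lk.py 10; python3 -c "
from h import *
go(.5083,-.1875,.175)"
```

```text
held (array([ 0.5043, -0.1882, -0.0252,  0.0095]), 137, np.float64(0.0013))
Rb (array([ 0.5481, -0.1886,  0.013 , -0.0118]), 122, np.float64(0.0012))
Rb top [0.2027 0.2037]
Rc top [0.2026 0.204 ]
Lo top [0.1941 0.1953]
blkR [0.1211 0.1236]
blkL [0.1125 0.1144]
t 9.4 tcp [ 0.5083 -0.1872  0.1836] F [ 0.09 -0.66  0.24] gap 0.372 -> row [0.0086 0.0003 0.    ] -0.1
```

Emit:
play_rows([
  [0.0015, 0, 0, 0],
  [0.003, 0, 0, 0],
  [0.0045, 0, 0, 0],
  [0.006, 0, 0, 0],
  [0.0075, 0, 0, 0],
  [0.0075, 0, 0, 0],
])

```text
t: 10.0
tcp_pos: [0.5083, -0.1872, 0.1758]
tool_rot: [0.709, -0.008, -0.706, -0.009]
force: [0.3, -1.4, 0.3]
finger_gap: 0.371
```

```bash
python3 lk.py 11; python3 -c "
from h import *
go(.5083,-.1875,.170)"
```

```text
held (array([ 0.5043, -0.1879, -0.0042,  0.0204]), 114, np.float64(0.0015))
Rb (array([ 0.5484, -0.1884,  0.01  ,  0.0043]), 118, np.float64(0.0014))
Rb top [0.1951 0.1966]
Rc top [0.1952 0.196 ]
Lo top [0.2012 0.2022]
blkR [0.114  0.1208]
blkL [0.1196 0.1211]
t 10.05 tcp [ 0.5083 -0.1872  0.1759] F [-0.06 -0.22 -0.02] gap 0.377 -> row [0.0059 0.0003 0.    ] -0.1
```

Emit:
play_rows([
  [0.0015, 0, 0, 0],
  [0.003, 0, 0, 0],
  [0.0045, 0, 0, 0],
  [0.006, 0, 0, 0],
  [0.006, 0, 0, 0],
])

```text
t: 10.55
tcp_pos: [0.5084, -0.1871, 0.1701]
tool_rot: [0.709, -0.008, -0.705, -0.009]
force: [0.4, 1.1, 2.5]
finger_gap: 0.372
```

```bash
python3 lk.py 12; python3 -c "
from h import *
go(.5083,-.1875,.165)"
```

```text
held (array([ 0.5046, -0.1877, -0.0089, -0.0102]), 98, np.float64(0.0013))
Rb (array([ 0.5484, -0.1884,  0.0326,  0.0195]), 122, np.float64(0.0014))
Rb top [0.1926 0.1934]
Rc top [0.1921 0.1933]
Lo top [0.2042 0.2054]
blkR [0.1119 0.1204]
blkL [0.1221 0.1238]
t 10.6 tcp [ 0.5084 -0.1871  0.1701] F [-0.17  0.89  2.67] gap 0.374 -> row [0.0051 0.0004 0.0001] -0.1
```

Emit:
play_rows([
  [0.001, 0, 0, 0],
  [0.002, 0, 0, 0],
  [0.003, 0, 0, 0],
  [0.003, 0, 0, 0],
])

```text
t: 11.0
tcp_pos: [0.5083, -0.1871, 0.1669]
tool_rot: [0.709, -0.008, -0.706, -0.009]
force: [-0.2, 0.4, 2.7]
finger_gap: 0.374
```

```bash
python3 lk.py 13
```

```text
held (array([ 5.045e-01, -1.877e-01,  4.000e-04, -3.040e-02]), 89, np.float64(0.0013))
Rb (array([ 0.5482, -0.1881,  0.0258,  0.0345]), 119, np.float64(0.0014))
Rb top [0.1921 0.1938]
Rc top [0.1919 0.1931]
Lo top [0.2042 0.2052]
blkR [0.1117 0.1197]
blkL [0.1224 0.1239]
```

Emit:
play_rows([
  [0.0005, 0, 0, 0],
  [0.001, 0, 0, 0],
  [0.0015, 0, 0, 0],
  [0.0015, 0, 0, 0],
])

```text
t: 11.45
tcp_pos: [0.5083, -0.1871, 0.1653]
tool_rot: [0.709, -0.008, -0.706, -0.009]
force: [-0.1, 0.5, 4.1]
finger_gap: 0.374
```

Emit:
play_rows([
  [0.0004, 0, 0, 0],
  [0.0008, 0, 0, 0],
  [0.0008, 0, 0, 0],
])

```text
t: 11.75
tcp_pos: [0.5083, -0.1871, 0.1645]
tool_rot: [0.709, -0.008, -0.706, -0.009]
force: [0.3, 1.4, 4.0]
finger_gap: 0.373
```

Emit:
play_rows([
  [0.0004, 0, 0, 0],
  [0.0008, 0, 0, 0],
  [0.0008, 0, 0, 0],
])

```text
t: 12.05
tcp_pos: [0.5084, -0.1872, 0.164]
tool_rot: [0.709, -0.008, -0.705, -0.009]
force: [-1.3, 0.5, 6.2]
finger_gap: 0.373
```

```bash
python3 lk.py 14
```

```text
held (array([ 0.5045, -0.1875, -0.035 ,  0.0692]), 82, np.float64(0.0013))
Rb (array([ 0.5484, -0.1881,  0.0227,  0.0454]), 121, np.float64(0.0014))
Rb top [0.1924 0.1932]
Rc top [0.1922 0.1927]
Lo top [0.2045 0.2058]
blkR [0.1118 0.1197]
blkL [0.1222 0.1237]
```

Emit:
play_rows([
  [0.0005, 0, 0, 0],
  [0.0005, 0, 0, 0],
  [0.0005, 0, 0, 0],
])

```text
t: 12.4
tcp_pos: [0.5085, -0.1872, 0.164]
tool_rot: [0.709, -0.008, -0.705, -0.009]
force: [0.4, 0.9, 7.4]
finger_gap: 0.369
```

Emit:
play_rows([
  [0.0006, 0, 0, 0],
  [0.001, 0, 0, 0],
  [0.001, 0, 0, 0],
  [0.001, 0, 0, 0],
])

```text
t: 12.8
tcp_pos: [0.5087, -0.1872, 0.1639]
tool_rot: [0.709, -0.009, -0.705, -0.009]
force: [-1.7, 1.4, 9.8]
finger_gap: 0.376
```

```bash
python3 lk.py 15;python3 -c "
from h import *
s=snapshot('wrist');cv2.imwrite('pics/w15.png',s['image'])"
```

```text
held (array([ 0.5046, -0.1876, -0.0662,  0.0279]), 79, np.float64(0.0013))
Rb (array([ 0.5486, -0.1883,  0.0272,  0.0311]), 122, np.float64(0.0013))
Rb top [0.1922 0.1935]
Rc top [0.1925 0.1935]
Lo top [0.2043 0.205 ]
blkR [0.1118 0.12  ]
blkL [0.1224 0.1241]
```

View pics/w15.png

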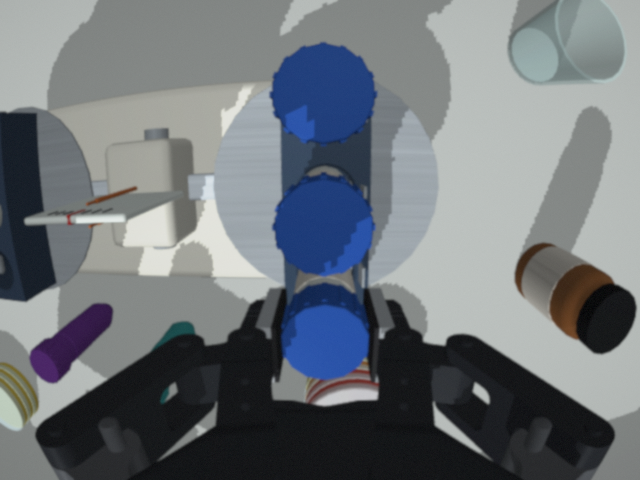

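View pics/s15.png

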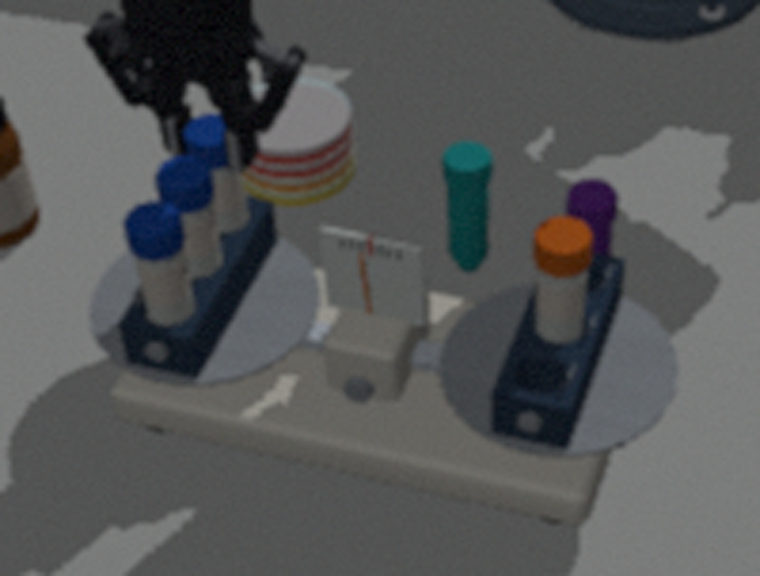

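Emit:
play_rows([
  [0, 0, 0, 0],
  [0, 0, 0, 0],
])

```text
t: 13.1
tcp_pos: [0.5086, -0.1871, 0.164]
tool_rot: [0.709, -0.009, -0.705, -0.009]
force: [-0.4, 0.8, 4.9]
finger_gap: 0.377
```

Emit:
play_rows([
  [0, 0, 0, 0],
  [0, 0, 0, 0],
  [0, 0, 0, 0],
  [0, 0, 0, 0],
  [0, 0, 0, 0],
], claw=65)

```text
t: 13.6
tcp_pos: [0.5085, -0.1871, 0.1638]
tool_rot: [0.709, -0.008, -0.705, -0.009]
force: [-0.4, 0.3, -0.7]
finger_gap: 0.649
```

```bash
python3 lk.py 16;python3 -c "
from h import *
go(.5085,-.187,.27)
s=snapshot('wrist');cv2.imwrite('pics/w16.png',s['image'])"
```

```text
held (array([ 0.505 , -0.188 ,  0.0112, -0.0299]), 91, np.float64(0.0014))
Rb (array([ 0.5479, -0.1884,  0.0007,  0.0292]), 115, np.float64(0.0012))
Rb top [0.1968 0.1977]
Rc top [0.1965 0.1978]
Lo top [0.2    0.2012]
blkR [0.1156 0.1214]
blkL [0.118  0.1201]
t 13.65 tcp [ 0.5085 -0.1872  0.1639] F [-0.13 -0.98  0.61] gap 0.653 -> row [-0.1061 -0.0002 -0.0005] -0.11
```

View pics/w16.png

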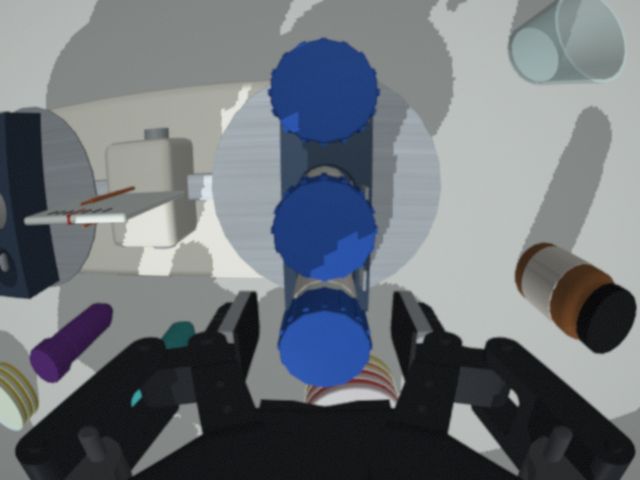

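Released cleanly, and the pan is swinging back to level. Next I withdraw straight up, then clear of the scene.

Emit:
play_rows([
  [-0.015, 0, 0, 0],
  [-0.045, 0, 0, 0],
  [-0.08, 0, 0, 0],
  [-0.105, 0, 0, 0],
  [-0.105, 0, 0.06, 0],
  [-0.105, 0, 0.1, 0],
  [-0.105, 0, 0.1, 0],
  [-0.105, 0, 0.1, 0],
  [-0.105, 0, 0.1, 0],
  [-0.105, 0, 0.1, 0],
  [-0.105, 0, 0.1, 0],
  [-0.105, 0, 0.1, 0],
  [-0.105, 0, 0.1, 0],
  [-0.105, 0, 0.1, 0],
  [-0.105, 0, 0.1, 0],
  [-0.105, 0, 0.1, 0],
  [-0.105, 0, 0.1, 0],
  [-0.105, 0, 0.1, 0],
])

```text
t: 15.5
tcp_pos: [0.408, -0.1848, 0.2684]
tool_rot: [0.709, -0.009, -0.705, -0.009]
force: [-0.4, -0.1, -1.6]
finger_gap: 0.646
```

```bash
cat >> lk.py <<'E'
for nm,x,y in(('Ra',.5045,-.188),('Rb',.5485,-.189),('Rc',.5925,-.1895),('Lo',.5545,.049)):
    m=ok&(np.hypot(W[...,0]-x,W[...,1]-y)<.014)&(W[...,2]>.185)&(W[...,2]<.23);P=W[m][:,2];print(nm,len(P),np.percentile(P,[50,80,95]).round(4))
E
python3 lk.py 17;python3 -c "
from h import *
s=snapshot('wrist');cv2.imwrite('pics/w17.png',s['image'])"
```

```text
held (array([ 0.6082, -0.1413,  2.9802,  1.3365]), 47, np.float64(0.0049))
Rb (array([ 0.5482, -0.1889, -0.0063, -0.0091]), 113, np.float64(0.0011))
Rb top [0.1987 0.2   ]
Rc top [0.1987 0.2   ]
Lo top [0.1978 0.1991]
blkR [0.1175 0.122 ]
blkL [0.1158 0.1179]
Ra 70 [0.1985 0.1993 0.2   ]
Rb 79 [0.1981 0.1991 0.2001]
Rc 92 [0.1978 0.1989 0.2001]
Lo 96 [0.1968 0.198  0.1993]
```

View pics/s17.png

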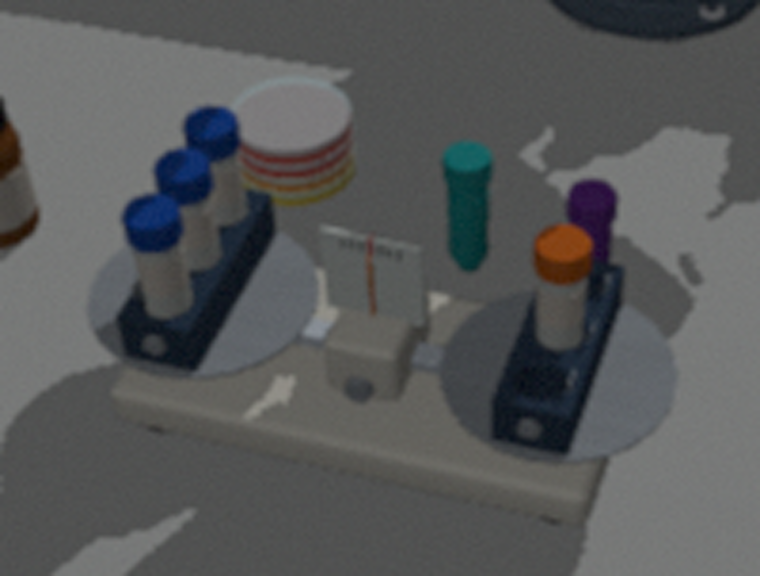

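View pics/w17.png

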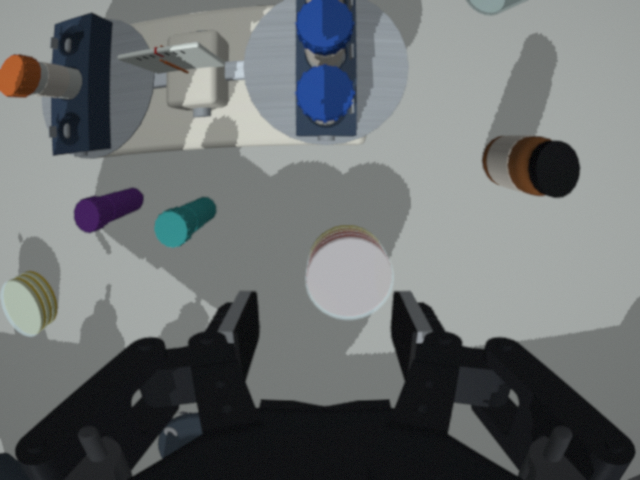

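Emit:
play_rows([
  [0, 0, 0, 0],
  [0, 0, 0, 0],
  [0, 0, 0, 0],
  [0, 0, 0, 0],
  [0, 0, 0, 0],
  [0, 0, 0, 0],
  [0, 0, 0, 0],
  [0, 0, 0, 0],
  [0, 0, 0, 0],
  [0, 0, 0, 0],
  [0, 0, 0, 0],
  [0, 0, 0, 0],
  [0, 0, 0, 0],
  [0, 0, 0, 0],
  [0, 0, 0, 0],
  [0, 0, 0, 0],
  [0, 0, 0, 0],
  [0, 0, 0, 0],
  [0, 0, 0, 0],
  [0, 0, 0, 0],
])

```text
t: 17.6
tcp_pos: [0.408, -0.1847, 0.2684]
tool_rot: [0.709, -0.009, -0.705, -0.009]
force: [0.4, 0.2, 0.5]
finger_gap: 0.65
```

```bash
python3 lk.py 18; python3 -c "
import cv2,pickle
s=pickle.load(open('s18.pkl','rb'));cv2.imwrite('pics/s18c.png',cv2.resize(s['image'][220:285,245:315],None,fx=9,fy=9,interpolation=cv2.INTER_CUBIC))"
```

```text
held (array([ 0.5925, -0.127 ,  2.3318,  1.6553]), 44, np.float64(0.0047))
Rb (array([ 5.482e-01, -1.887e-01, -1.600e-03, -3.000e-04]), 110, np.float64(0.0013))
Rb top [0.1989 0.1998]
Rc top [0.1988 0.1999]
Lo top [0.1978 0.1989]
blkR [0.1177 0.1219]
blkL [0.116  0.1178]
Ra 74 [0.198  0.1994 0.2005]
Rb 81 [0.1981 0.1992 0.2002]
Rc 87 [0.1984 0.199  0.2002]
Lo 95 [0.197  0.1982 0.1991]
```

View pics/s18c.png

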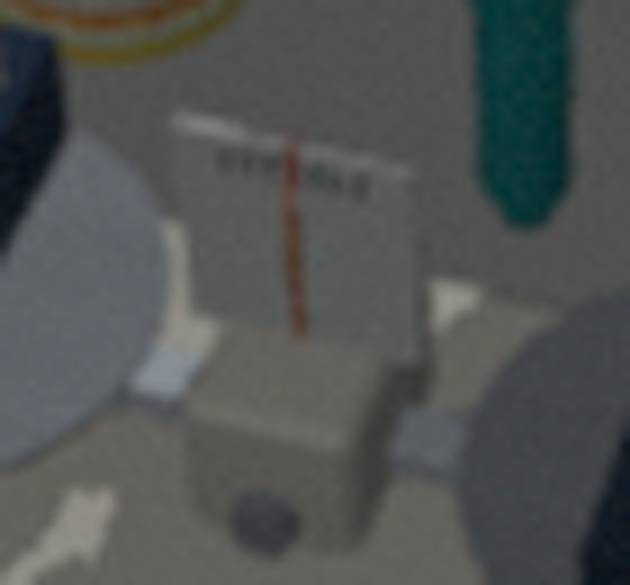

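The needle is still and sits on the red centre mark at (290,165). The three right-hand caps are equal in height, and every cap is 81 mm above its block, so all tubes are home. Handing in.

```bash
python3 -c "
from station import manip
print(manip.sign_off())"
```

```text
the job is handed in; nothing more can be done
None
```

I moved the blue-capped tube from left well 1 into the free right well 1, so each side now carries 66 g (the orange tube on the left, three blue on the right). I then backed the gripper clear and handed in at about 17.7 s of the 61 s allowed.

**Last checks:**
- **Tubes home:** I pushed the tube until it stopped on the well floor, with about 10 N on the wrist sensor. At the end all three right-hand caps were within 0.5 mm of each other. The cap tops sat about 81 mm above their blocks on both sides, which is the fully-home value.
- **Balance level:** The needle was still and on the red centre mark. Readings taken 2 s apart agreed. The measured height difference between the sides was 1 to 1.7 mm, about 0.005 to 0.007 rad, which is inside the 0.022 rad limit and within the cameras' 2 mm calibration.
- **Force:** The highest wrist force I saw at the end of a move was 9.8 N, against the 18 N limit. Forces within a move were not read.
- **Bystanders:** The arm kept clear of them and none looked shifted in the last pictures, but I did not measure their positions.

No check failed or disagreed.

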